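Take the honed knife cassette out of the vise

TASK

The planer's knife cassette in the bench vise is honed: slide the vise jaw fully open by its post, then pinch the cassette's two side catches together and lift it straight up out of its socket by them. Finish while still holding it by the pinched catches, upright and still, about 120 mm above its seat and touching nothing else. Leave the other things on the bench where they are.

Things in the scene. Friction and masses are not known exactly. Their poses are not given: they have to be found in the camera images.
- vise_seat (a point): centre of the socket floor of the grey vise fixed to the bench, 20 mm above the bench; it stands elsewhere and turned in each run. z up; x along the vise towards its fixed jaw, so the sliding jaw opens to -x; y across. Fixed jaw: x +31 to +58 mm, top 36 mm above the seat. Steel ledges along both sides: y 19 to 29 mm, tops 27 mm above the seat
- vise: the same vise, origin on the bench 20 mm below vise_seat, same axes; it reaches from -190 to +62 mm in x and +-45 mm in y. Its sliding jaw is 56 mm wide, its top 47 mm above the seat
- jaw (a joint): sliding jaw, m: 0 = shut on the cassette, 0.06 = fully open at its stop; starts near 0. About 4 N of friction (some more if moved fast); stays where left. When shut its lip overhangs the cassette's shoulder by up to 10 mm and blocks lifting; clear from about 0.012
- jaw_post (a point): centre, about half-way up, of the upright round wooden post on the sliding jaw's flat top, by which the jaw is moved: 16 mm in diameter, 45 mm tall, its top 112 mm above the bench. Axes as vise_seat; it lies 80 mm to -x of the seat with the jaw shut, 140 mm with it open
- cassette_grip (a point): midway between the two black ribbed catch pads of the knife cassette in the vise, 56 mm above its underside and above the seat. x along it (as the vise's x), y from right to left catch, z up. Pads on its +y and -y sides: 20 mm wide in x, 45 to 68 mm above the underside, outer faces 56 mm apart when free, 40 mm when both are fully pressed
- cassette: the same cassette, origin under its centre. Aluminium, 60 x 36 x 40 mm below, a neck 32 x 18 mm up to 70 mm, a steel knife on top up to 78 mm; 0.2 to 0.5 kg. A tooth of each catch sits under a ledge of the socket: it cannot lift until both catches are pressed some 4 mm. It then lifts straight up, 27 mm to leave the socket
- catch_left (a joint): left catch (+y side) of the cassette, m: 0 = free, 0.008 = fully pressed in; a spring pushes it out with 2 N at 0 and 6 N at 0.008
- catch_right (a joint): right catch (-y side), the same
- stone: a honing stone on a dark wooden base, 160 x 56 x 30 mm, lying beside the vise; to be left alone; origin at its underside
- offcut: a wooden offcut, 100 x 45 x 28 mm, lying on the other side of the vise; to be left alone; origin at its underside
- spare: a spare knife cassette lying on its side on the bench near the vise's fixed jaw, about 78 x 60 x 44 mm; not the one to take; to be left alone; origin at its underside
- planer: a hand-held power planer, 300 x 84 x 165 mm, at the left of the bench; to be left alone; origin at its underside
- hammer: a hammer lying at the left of the bench; to be left alone; origin at its underside
- glue: a white glue bottle, 64 mm across, 180 mm tall, standing at the right; to be left alone; origin at its underside
- jar: a jar, 72 mm across, 90 mm tall, standing at the right; to be left alone; origin at its underside
Not all that is in view belongs to the job. Leave any blue, purple or turquoise look-alike of the cassette alone.

How it is judged:
By the outcome, as a careful person would: the job done as asked, in the order asked, and still so for the second after the job is handed in, while the arm keeps its last pose, push and grip.
It also fails if it takes over 40 s, if anything falls off the work surface, if the arm or the gripper's body presses on something with over 40 N, if the wrist force passes 120 N, or if a joint passes its speed limit or range.

ROBOT

A 7-joint arm with a two-finger parallel gripper is mounted at the origin on the work surface. World frame = base frame: x ahead of the robot, y to its left, z up, the work surface at z = 0. Lengths are in m, angles in rad, forces in N, time in s.
With the tool pointing down it reaches from about 0.425 to 0.925 m from the base axis. Payload 6.8 kg.
Tool frame: the origin (TCP) lies on the centre line of the jaws, within the pads' length; the fingertips stand 19 mm ahead of it and the grasp point (between the pads) is the TCP (r.tip_extent is the y of the fingertips in the tool frame, in m); y points along the fingers, z is the direction in which the jaws open and shut, and the axes are right-handed (so a half turn about y gives the same grasp; the last joint's range is limited). The gripper opens to 85 mm and grips with 20 to 120 N. Pads are 22 mm wide; open, the fingers measure 114 mm over their backs; the gripper's body (76 mm by 85 mm) begins 54 mm behind the grasp point. The pads swing forward as they close: fully open they stand 13 mm farther back than shut.
Start: joints at [1.089, 0.477, 0.022, 1.555, -0.011, 1.109, -0.083], TCP at [0.246, -0.628, 0.25] pointing down, gripper open.
Joint ranges: [-2.96, 2.96], [-0.34, 2.1], [-1.41, 1.46], [0.24, 2.44], [-1.37, 4.51], [0.17, 1.92], [-2.96, 2.96]. Speed limits (rad/s): [2.39, 2.39, 3.14, 3.14, 3.14, 3.14, 3.14].

INTERFACE

Orientations are given as a rotation vector (axis times angle).
In Python, from bench import r gives the robot as it stands. The module is installed in compiled form; this text tells all that it offers.
- The arm moves only by the tool jog_arm, never from a script. Its argument "motion" is a list of rows, each a list of 3 entries, a list of its own where there are three numbers: the opening, from 0 (shut) to 1 (fully open), then the shift along the tool's x, y, z in m, then the turn, a rotation vector about the tool's x, y, z in degrees. A call has 1 to 10 rows; each row shifts and turns the commanded pose from where the row before left it, along the tool's axes as they then stand; what a row does not reach is not made up. A row lasts 1/12 s, in which the tool goes at most 41.7 mm and 7.16 degrees, less where a joint would pass 70% of its speed; a pose out of reach is approached as far as the arm can. A call with a gripper value outside its range is refused whole. The fingers move at their own pace and stop on an object; "force" is the grip in N (left out, the last holds). Time passes only in rows, so rows that do not move let the fingers close. It gives the time, the measured TCP pose, the force and the opening at its end, in the units of the state.
- r.get_obs(): the state, without advancing time (a new reading comes with each control period).
- r.grab_frame(name): name is "scene" or "top" or "wrist"; returns a dict with "image" (420x560x3 uint8, red, green, blue), "range_z" (420x560 float32, m along the optical axis (not along the pixel's ray), 0 where there is no reading), "fx", "fy", "cx", "cy" (pixels), "k1" (the pictures are not rectified: a ray, as slopes to the right and down, at radius r is drawn at 1 + k1 r^2 times it, then the intrinsics apply), "xyz" and "orientation" of the camera in the world. Camera axes: x right, y down, z forward; pixel columns grow to the right and rows downward; lengths in m; the calibration is good to about 2 mm. A picture is of the moment at which its call begins.
- r.hand_in(): hands the job in, once; it reports no verdict.
The state is a dict: "clock": time; "joints": joint angles; "qvel": joint speeds; "tau": joint torques, N m; "tcp_pos": TCP position; "orientation": TCP orientation; "contact_force": force on the tool from outside, world axes, zero at the start; "moment": the same for the moment, N m; "grip_width": finger opening in m.
Only numpy, scipy, OpenCV 4.12 (cv2) and the standard library are available. Lean on these libraries where they do the work, as an engineer would, in place of code of your own. Each camera call takes 0.05 s, during which the arm holds its last target.

## Working session

There is one attempt and no reset: what is moved stays moved. The work goes in short steps, Python scripts to look and compute and a tool call to move; the robot and the scene stay as the last step left them, time stands still between calls to the robot, and variables do not carry over. Pictures are saved under pics/ and viewed, and the job is handed in when it is done.

Besides the shell and the picture viewer there is one more tool, called after "Request:" as name(argument=value, ...), one argument or row to a line, values as JSON. jog_arm: Moves the arm, as the interface text tells. Its arguments: {"type":"object","properties":{"motion":{"type":"array","items":{"type":"array"}},"force":{"type":"number"}},"required":["motion"]}

```bash
mkdir -p pics; ls; cat > h.py <<'E'
import numpy as np, cv2
from scipy.spatial.transform import Rotation as R
from bench import r
def grab(n):
    f=r.grab_frame(n); np.savez(f'{n}.npz',**{k:np.asarray(v) for k,v in f.items()}); return f
def load(n): return dict(np.load(f'{n}.npz'))
def rot(f): 
    o=np.asarray(f['orientation'],float)
    return o if o.shape==(3,3) else R.from_rotvec(o).as_matrix()
def ray(f,u,v):
    K=np.array([[f['fx'],0,f['cx']],[0,f['fy'],f['cy']],[0,0,1]],float)
    xd=(np.atleast_1d(u)-f['cx'])/f['fx']; yd=(np.atleast_1d(v)-f['cy'])/f['fy']
    x,y=xd.copy(),yd.copy()
    for _ in range(20):
        s=1+float(f['k1'])*(x*x+y*y); x,y=xd/s,yd/s
    return np.stack([x,y,np.ones_like(x)],-1)
def pts(f,u,v):
    u=np.atleast_1d(u).astype(int);v=np.atleast_1d(v).astype(int)
    z=f['range_z'][v,u]; return (ray(f,u,v)*z[:,None])@rot(f).T+f['xyz']
def plane(f,u,v,h):
    d=ray(f,np.atleast_1d(u).astype(float),np.atleast_1d(v).astype(float))@rot(f).T
    return f['xyz']+d*((h-f['xyz'][2])/d[:,2])[:,None]
def save(img,n): cv2.imwrite(f'pics/{n}.png',cv2.cvtColor(img,cv2.COLOR_RGB2BGR))
E
python3 - <<'E'
from h import *
o=r.get_obs(); print({k:np.round(v,3) for k,v in o.items()}, r.tip_extent)
for n in('scene','top','wrist'):
    f=grab(n); save(f['image'],n+'0'); print(n,f['fx'],f['k1'],f['xyz'],f['orientation'])
E
```

```text
pics
{'clock': np.float64(0.0), 'joints': array([ 1.089,  0.478,  0.022,  1.556, -0.012,  1.109, -0.083]), 'qvel': array([-0.   , -0.002, -0.001,  0.   , -0.001, -0.002,  0.001]), 'tau': array([ 0.0000e+00, -5.9645e+01,  1.6080e+00, -2.8120e+01,  1.2000e-02,
        9.0000e-03, -0.0000e+00]), 'tcp_pos': array([ 0.246, -0.628,  0.249]), 'orientation': array([-0.382,  2.019, -2.015]), 'contact_force': array([-0.226, -0.104, -0.042]), 'moment': array([ 0.006,  0.016, -0.044]), 'grip_width': np.float64(0.085)} 0.019
scene 449.01402596584956 -0.06302116924196587 [ 1.50596876 -0.58036928  0.78053193] [-1.92015107 -1.07023509  0.6115507 ]
top 477.7170561607361 -0.03739609888124788 [0.33543933 0.00860523 1.63980355] [-2.12036306  2.16387428 -0.16998712]
wrist 322.127871595712 -0.07827816357664288 [ 0.32027392 -0.60058449  0.37372865] [ 2.37059983 -1.6151835  -0.26065822]
```

View pics/scene0.png

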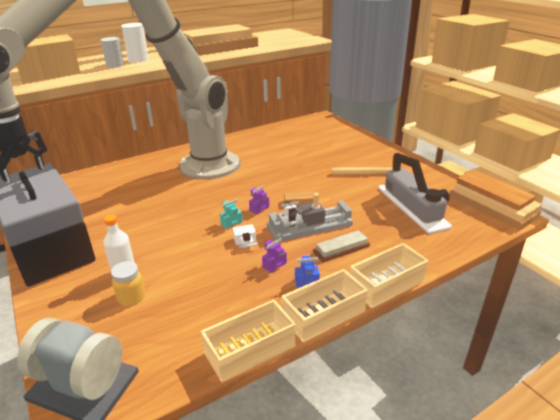

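View pics/top0.png

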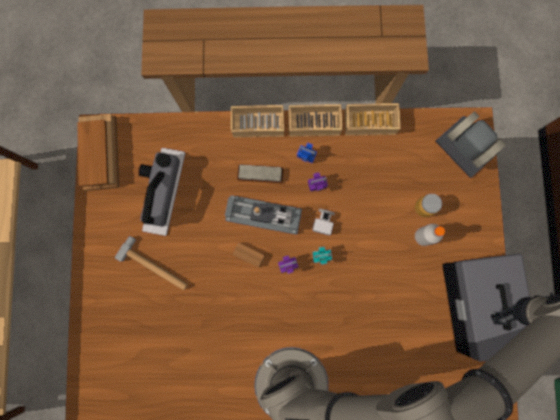

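View pics/wrist0.png

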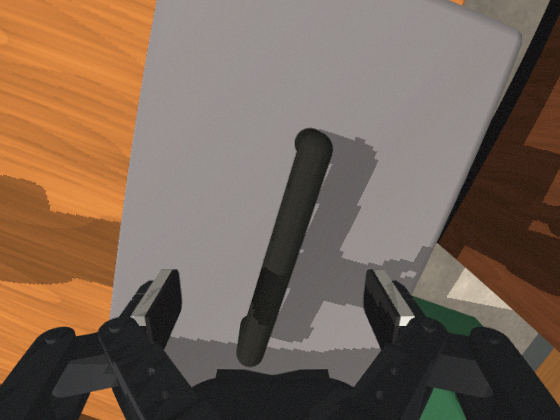

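The top view shows the vise at about (264,214), with the post at (257,211) and the cassette at (283,216). The white spare is at (324,222). The look-alikes are blue (307,153), purple (317,182) and (288,264), and turquoise (322,256). Next I'll enlarge the vise.

```bash
python3 - <<'E'
from h import *
f=load('top'); a=f['image'][180:250,215:350]; a=cv2.resize(a,None,fx=5.5,fy=5.5,interpolation=cv2.INTER_CUBIC)
save(a,'topc')
f=load('scene'); a=f['image'][175:275,215:385]; a=cv2.resize(a,None,fx=4.5,fy=4.5,interpolation=cv2.INTER_CUBIC)
save(a,'scenec')
f=load('top')
for n,u,v in[('post',257,211),('cass',283,216),('spare',324,222),('stone',260,174),('offcut',250,254),('bench',350,290),('purple',317,182),('purple2',288,264),('turq',322,256)]:
    p=pts(f,u,v)[0]; print(n,np.round(p,4))
f=load('scene')
E
```

```text
post [0.5671 0.0994 0.1051]
cass [0.5511 0.0154 0.0902]
spare [ 0.5349 -0.1224  0.0394]
stone [0.7081 0.0924 0.0262]
offcut [0.4329 0.1291 0.0279]
bench [ 0.3058 -0.2064  0.0009]
purple [ 0.6671 -0.1009  0.0683]
purple2 [0.3953 0.0021 0.0675]
turq [ 0.4188 -0.1095  0.0732]
```

View pics/topc.png

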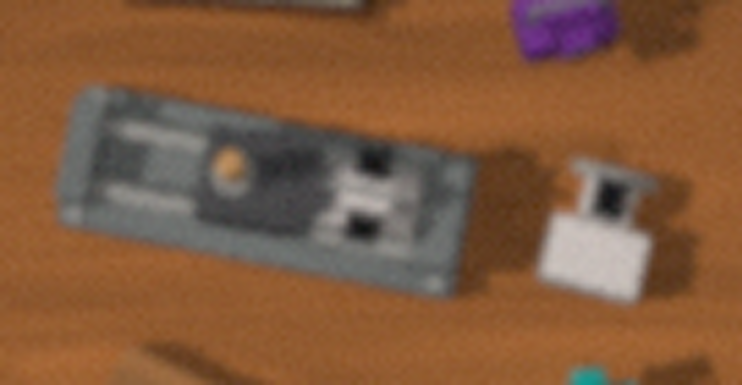

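View pics/scenec.png

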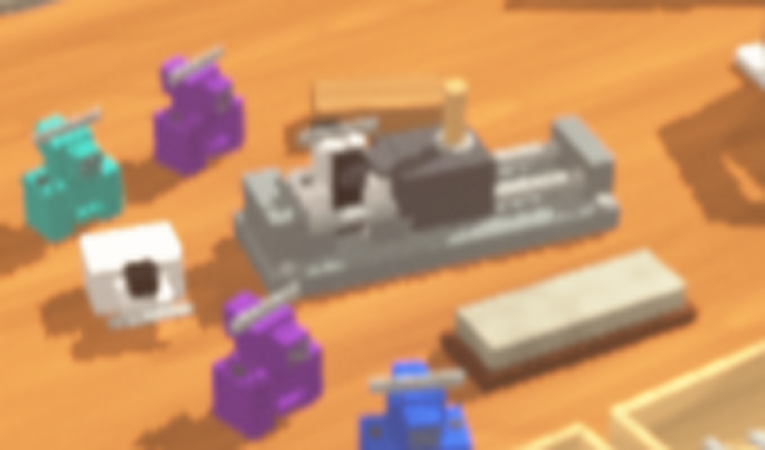

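The cassette in the vise is the bare aluminium one between the jaws, with black pads at about (283,210) and (281,221) in the top view. The bare one at (324,222) lies on its side, so it is the spare, and the blue, purple and turquoise ones are look-alikes. I'll take a coarse frame first, then refine it with the wrist camera.

```bash
python3 - <<'E'
from h import *
f=load('top')
p=plane(f,[256.6,283.2,280.8],[209.5,209.6,221.3],0.088); p[0]=plane(f,256.6,209.5,0.112)[0]
print(np.round(p,4))
# base outline via depth: points 5..130mm high around vise
v,u=np.mgrid[185:245,220:310]; P=pts(f,u.ravel(),v.ravel())
m=(P[:,2]>0.012)&(P[:,2]<0.14)
img=m.reshape(v.shape).astype(np.uint8)
n,l,s,c=cv2.connectedComponentsWithStats(img); k=1+np.argmax(s[1:,4]); q=P[l.ravel()==k]
print(s[k]); rc=cv2.minAreaRect((q[:,:2]*1000).astype(np.float32)); print(rc)
g=pts(f,[257,283,281],[211,210,221]);print(g)
o=r.get_obs(); M=R.from_rotvec(o['orientation']).as_matrix(); print(np.round(M,3))
print(pts(f,[429,431,480],[205,235,300]))
E
```

```text
[[0.571  0.1003 0.112 ]
 [0.5726 0.0143 0.088 ]
 [0.534  0.0229 0.088 ]]
[   5   10   77   39 1925]
((569.7205810546875, 83.06312561035156), (252.359619140625, 91.44642639160156), 77.8250961303711)
[[0.56707681 0.09942074 0.10513864]
 [0.57039893 0.0149639  0.09368437]
 [0.53510957 0.02223799 0.0869653 ]]
[[-0.931 -0.001  0.365]
 [-0.365  0.001 -0.931]
 [ 0.    -1.    -0.001]]
[[ 0.57791227 -0.46692818  0.08990638]
 [ 0.47381854 -0.45119384  0.1413073 ]
 [ 0.27060083 -0.56833386  0.19960353]]
```

```bash
cat >> h.py <<'E'
def plan(goal,yawdeg_total,n,dz_first=0):
    """rows to world goal with yaw about world z, tool down"""
    o=r.get_obs(); M=R.from_rotvec(o['orientation']).as_matrix(); p=o['tcp_pos']
    st=(np.array(goal)-p)/n
    for k in range(n):
        print([1,[float(x) for x in np.round(M.T@st,4)],[0,round(-yawdeg_total/n,2),0]])
        M=R.from_euler('z',yawdeg_total/n,degrees=True).as_matrix()@M
def toolshift(goal):
    o=r.get_obs(); M=R.from_rotvec(o['orientation']).as_matrix(); return M.T@(np.array(goal)-o['tcp_pos']),M
E
python3 - <<'E'
from h import *
plan([0.556,0.02,0.29],56.4,20)
E
```

```text
[1, [-0.0262, -0.002, -0.0245], [0, -2.82, 0]]
[1, [-0.0274, -0.002, -0.0232], [0, -2.82, 0]]
[1, [-0.0285, -0.002, -0.0218], [0, -2.82, 0]]
[1, [-0.0296, -0.002, -0.0204], [0, -2.82, 0]]
[1, [-0.0305, -0.002, -0.0189], [0, -2.82, 0]]
[1, [-0.0314, -0.002, -0.0174], [0, -2.82, 0]]
[1, [-0.0322, -0.002, -0.0158], [0, -2.82, 0]]
[1, [-0.033, -0.002, -0.0142], [0, -2.82, 0]]
[1, [-0.0336, -0.002, -0.0126], [0, -2.82, 0]]
[1, [-0.0342, -0.002, -0.0109], [0, -2.82, 0]]
[1, [-0.0347, -0.002, -0.0092], [0, -2.82, 0]]
[1, [-0.0351, -0.002, -0.0075], [0, -2.82, 0]]
[1, [-0.0354, -0.002, -0.0057], [0, -2.82, 0]]
[1, [-0.0357, -0.002, -0.004], [0, -2.82, 0]]
[1, [-0.0358, -0.002, -0.0022], [0, -2.82, 0]]
[1, [-0.0359, -0.002, -0.0005], [0, -2.82, 0]]
[1, [-0.0359, -0.002, 0.0013], [0, -2.82, 0]]
[1, [-0.0358, -0.002, 0.0031], [0, -2.82, 0]]
[1, [-0.0356, -0.002, 0.0048], [0, -2.82, 0]]
[1, [-0.0353, -0.002, 0.0066], [0, -2.82, 0]]
```

Request:
jog_arm(
  motion=[
    [1, [0, -0.02, 0], [0, 0, 0]],
    [1, [-0.026, -0.02, -0.0245], [0, -2.8, 0]],
    [1, [-0.0275, 0, -0.023], [0, -2.8, 0]],
    [1, [-0.0285, 0, -0.022], [0, -2.8, 0]],
    [1, [-0.0295, 0, -0.0205], [0, -2.8, 0]],
    [1, [-0.0305, 0, -0.019], [0, -2.8, 0]],
    [1, [-0.0315, 0, -0.0175], [0, -2.8, 0]],
    [1, [-0.032, 0, -0.016], [0, -2.8, 0]],
    [1, [-0.033, 0, -0.014], [0, -2.8, 0]],
    [1, [-0.0335, 0, -0.0125], [0, -2.8, 0]],
  ],
)

```text
clock: 0.98
tcp_pos: [0.3859, -0.3353, 0.2902]
orientation: [-0.752, 1.74, -1.74]
contact_force: [0.2, -0.3, 0.2]
grip_width: 0.0855
```

Request:
jog_arm(
  motion=[
    [1, [-0.034, 0, -0.011], [0, -2.8, 0]],
    [1, [-0.0345, 0, -0.009], [0, -2.8, 0]],
    [1, [-0.035, 0, -0.0075], [0, -2.8, 0]],
    [1, [-0.0355, 0, -0.0055], [0, -2.8, 0]],
    [1, [-0.0355, 0, -0.004], [0, -2.8, 0]],
    [1, [-0.036, 0, -0.002], [0, -2.8, 0]],
    [1, [-0.036, 0, -0.0005], [0, -2.8, 0]],
    [1, [-0.036, 0, 0.0015], [0, -2.8, 0]],
    [1, [-0.036, 0, 0.003], [0, -2.8, 0]],
    [1, [-0.0355, 0, 0.005], [0, -2.8, 0]],
  ],
)

```text
clock: 1.82
tcp_pos: [0.5428, -0.0127, 0.2902]
orientation: [-1.071, 1.403, -1.403]
contact_force: [0.2, -0.3, -0.4]
grip_width: 0.085
```

Request:
jog_arm(
  motion=[
    [1, [-0.035, 0, 0.007], [0, -3, 0]],
    [1, [0, 0, 0], [0, 0, 0]],
  ],
)

```text
clock: 1.98
tcp_pos: [0.5601, 0.0259, 0.2905]
orientation: [-1.101, 1.359, -1.355]
contact_force: [0.1, 1.4, 0.4]
grip_width: 0.0854
```

```bash
python3 - <<'E'
from h import *
o=r.get_obs(); M=R.from_rotvec(o['orientation']).as_matrix(); print(np.round(M,3),o['tcp_pos'],o['clock'])
f=grab('wrist'); save(f['image'],'wrist1'); print(f['xyz'],rot(f)[:,2])
E
```

```text
[[-0.203  0.002  0.979]
 [-0.979  0.005 -0.203]
 [-0.005 -1.     0.001]] [0.5601479  0.02591358 0.29050522] 1.9833
[0.57562708 0.10192635 0.41521748] [-0.06204009 -0.30069797 -0.95169941]
```

View pics/wrist1.png

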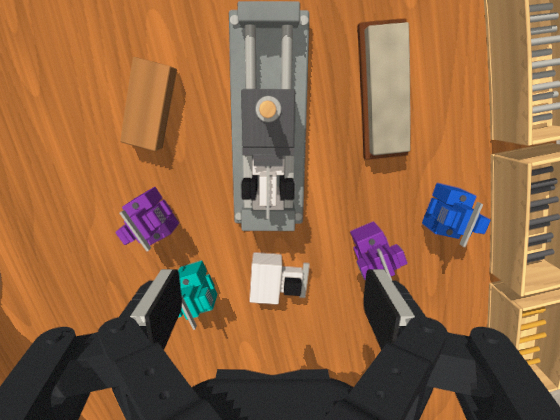

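The wrist view shows the vise upright in the picture, from (232,5) to (305,230), with the post at (268,107), the black pads at (249,188) and (287,188), and the spare at (280,280). I'll measure those, and the pad tilt, from an enlarged crop.

```bash
python3 - <<'E'
from h import *
f=load('wrist'); I=f['image'];hsv=cv2.cvtColor(I,cv2.COLOR_RGB2HSV)
save(cv2.resize(I[80:235,225:312],None,fx=3.8,fy=3.8,interpolation=cv2.INTER_CUBIC),'wc1')
def comp(m,x0,x1,y0,y1):
    mm=np.zeros_like(m);mm[y0:y1,x0:x1]=m[y0:y1,x0:x1]
    n,l,s,c=cv2.connectedComponentsWithStats(mm.astype(np.uint8))
    return [(s[i],c[i]) for i in range(1,n) if s[i,4]>15]
print('black');L=comp(hsv[...,2]<40,235,302,165,215)
for s,c in L:
    print(s,c.round(1),plane(f,*c,0.082)[0].round(4),pts(f,*c.round())[0].round(4))
print('wood')
for s,c in comp((hsv[...,1]>90)&(hsv[...,2]>120)&(hsv[...,0]<25),250,285,90,125):
    print(s,c.round(1),plane(f,*c,0.112)[0].round(4),pts(f,*c.round())[0].round(4))
# outline of vise base
v,u=np.mgrid[0:240,215:325]; P=pts(f,u.ravel(),v.ravel()); m=((P[:,2]>0.010)&(P[:,2]<0.13)).reshape(v.shape)
n,l,s,c=cv2.connectedComponentsWithStats(m.astype(np.uint8)); k=1+np.argmax(s[1:,4]); q=P[l.ravel()==k]
rc=cv2.minAreaRect((q[:,:2]*1000).astype(np.float32)); print(s[k],rc)
a=np.deg2rad(rc[2]); 
for (s_) in [0]:
    d=np.array([np.cos(a),np.sin(a)]); d=d if rc[1][0]>rc[1][1] else np.array([-d[1],d[0]])
    d=-d if d[1]>0 else d; y=np.array([-d[1],d[0]]); seat=np.array(rc[0])/1000+0.064*d
    print('x',d,'seat',seat,'post',seat-0.08*d, 'yawdeg of y',np.degrees(np.arctan2(y[1],y[0])))
    pp=np.c_[(q[:,:2]-seat)@d,(q[:,:2]-seat)@y,q[:,2]]
    for lo,hi in[(0.04,.05),(.05,.06),(.062,.071),(.075,.092),(.093,.103),(.106,.118)]:
        t=pp[(pp[:,2]>lo)&(pp[:,2]<hi)]; print(lo,hi,len(t),t.min(0).round(4),t.max(0).round(4),t.mean(0).round(4))
E
```

```text
black
[242 176  15  23 272] [249.4 187.2] [0.5352 0.0256 0.082 ] [0.5356 0.0275 0.0885]
[280 176  14  23 274] [286.3 187.9] [0.5735 0.017  0.082 ] [0.5732 0.0186 0.0883]
wood
[259 101  17  17 230] [267.3 109. ] [0.5709 0.1004 0.112 ] [0.5706 0.1005 0.1131]
[   14     1    81   230 16907] ((567.083984375, 82.56610870361328), (251.69708251953125, 90.98747253417969), 78.05127716064453)
x [-0.20703621 -0.97833328] seat [0.55383367 0.01995278] post [0.57039656 0.09821944] yawdeg of y -11.948722839355474
0.04 0.05 1060 [-0.1898 -0.0311  0.04  ] [0.0323 0.0323 0.05  ] [-0.0823  0.0008  0.0475]
0.05 0.06 2192 [-0.1891 -0.0311  0.05  ] [0.0579 0.0324 0.06  ] [-0.0553  0.0002  0.0542]
0.062 0.071 3566 [-0.102  -0.0279  0.062 ] [0.0278 0.0283 0.071 ] [-0.0627  0.0001  0.0677]
0.075 0.092 1044 [-0.0162 -0.0282  0.075 ] [0.0158 0.0282 0.092 ] [-0.0013  0.0002  0.0884]
0.093 0.103 158 [-0.0269 -0.0005  0.0934] [0.0273 0.0047 0.101 ] [-0.0004  0.0006  0.0987]
0.106 0.118 229 [-0.0901 -0.0075  0.1102] [-0.0751  0.0079  0.1146] [-0.0826  0.0003  0.1126]
```

View pics/wc1.png

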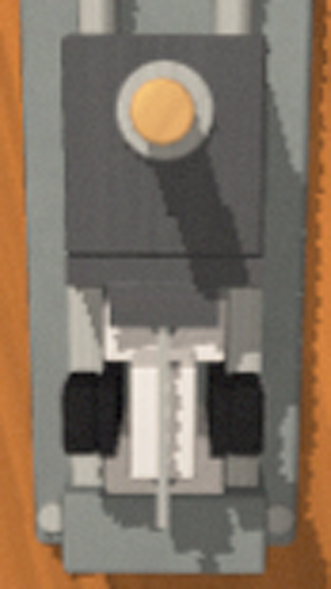

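Two views and the given sizes agree. The base measures 252 x 91 mm, the pads stand ±28.2 mm from centre at 88 mm height, and the post tip is at 112.6 mm. The seat is at (0.554, 0.020), the yaw is −11.95° and the post is at (0.5707, 0.100). I'll move over the post now.

Request:
jog_arm(
  motion=[
    [1, [-0.038, 0.02, -0.0023], [0, 0.25, 0]],
    [1, [-0.037, 0.03, -0.0023], [0, 0, 0]],
    [1, [0, 0.03, 0], [0, 0, 0]],
    [1, [0, 0.03, 0], [0, 0, 0]],
    [1, [0, 0, 0], [0, 0, 0]],
    [1, [0, 0, 0], [0, 0, 0]],
  ],
)

```text
clock: 2.53
tcp_pos: [0.5683, 0.0846, 0.1836]
orientation: [-1.1, 1.373, -1.37]
contact_force: [0.1, -0.6, 1.2]
grip_width: 0.0854
```

```bash
python3 - <<'E'
from h import *
s,M=toolshift([0.5708,0.1000,0.092]); print(s.round(4)); print(M.round(4)); print(r.get_obs()['tcp_pos'])
E
```

```text
[-0.0158  0.0916 -0.0006]
[[-0.22   -0.0038  0.9755]
 [-0.9755 -0.0013 -0.22  ]
 [ 0.0021 -1.     -0.0034]]
[0.56826791 0.08456441 0.18363663]
```

Request:
jog_arm(
  motion=[
    [1, [-0.0158, 0.011, -0.0006], [0, -0.7, 0]],
    [1, [0, 0.025, 0], [0, 0, 0]],
    [1, [0, 0.02, 0], [0, 0, 0]],
    [1, [0, 0, 0], [0, 0, 0]],
    [1, [0, 0, 0], [0, 0, 0]],
  ],
)

```text
clock: 2.95
tcp_pos: [0.5729, 0.1008, 0.1301]
orientation: [-1.102, 1.361, -1.363]
contact_force: [-0.2, 0.0, 0.1]
grip_width: 0.0853
```

```bash
python3 - <<'E'
from h import *
s,M=toolshift([0.5708,0.1000,0.092]); print(s.round(4)); print(M.round(4)); print(r.get_obs()['tcp_pos'])
f=grab('wrist'); save(f['image'],'wrist2')
E
```

```text
[ 0.0012  0.0381 -0.0019]
[[-2.082e-01  8.000e-04  9.781e-01]
 [-9.781e-01 -3.000e-04 -2.082e-01]
 [ 2.000e-04 -1.000e+00  8.000e-04]]
[0.57291076 0.10076636 0.13010261]
```

View pics/wrist2.png

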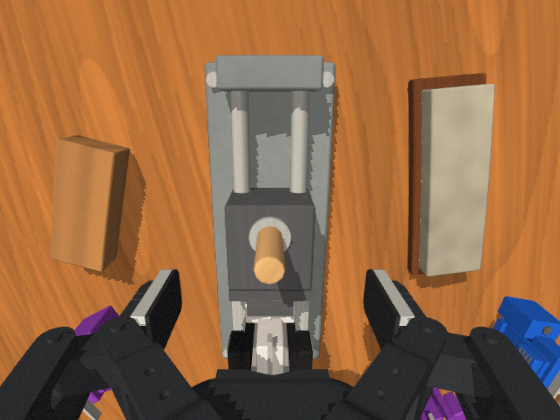

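The post top is at (268,270), midway between the open fingers at about x=157 and x=388. The tool is aligned, so I'll descend and close on the post.

Request:
jog_arm(
  motion=[
    [1, [0.001, 0.02, -0.002], [0, 0, 0]],
    [1, [0, 0.018, 0], [0, 0, 0]],
    [1, [0, 0, 0], [0, 0, 0]],
    [1, [0, 0, 0], [0, 0, 0]],
    [0, [0, 0, 0], [0, 0, 0]],
    [0, [0, 0, 0], [0, 0, 0]],
    [0, [0, 0, 0], [0, 0, 0]],
    [0, [0, 0, 0], [0, 0, 0]],
    [0, [0, 0, 0], [0, 0, 0]],
    [0, [0, 0, 0], [0, 0, 0]],
  ],
  force=40,
)

```text
clock: 3.83
tcp_pos: [0.5714, 0.1008, 0.0913]
orientation: [-1.101, 1.359, -1.362]
contact_force: [-3.7, 1.9, 3.1]
grip_width: 0.015
```

```bash
python3 - <<'E'
from h import *
f=grab('wrist'); save(f['image'],'wrist3'); o=r.get_obs(); print(o['tcp_pos'],o['grip_width'],o['contact_force'],o['clock'])
E
```

```text
[0.57130948 0.10087057 0.0912709 ] 0.015106248076640714 [3.22258356 0.69049994 0.86519709] 3.8833
```

View pics/wrist3.png

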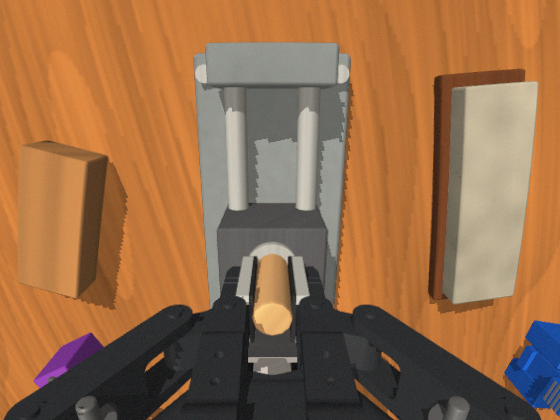

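The fingers hold the post at (272,300), width 15 mm. I'll slide the jaw open along −x.

Request:
jog_arm(
  motion=[
    [0, [-0.003, 0, 0], [0, 0, 0]],
    [0, [-0.006, 0, 0], [0, 0, 0]],
    [0, [-0.008, 0, 0], [0, 0, 0]],
    [0, [-0.008, 0, 0], [0, 0, 0]],
    [0, [-0.008, 0, 0], [0, 0, 0]],
    [0, [-0.008, 0, 0], [0, 0, 0]],
    [0, [-0.008, 0, 0], [0, 0, 0]],
    [0, [-0.005, 0, 0], [0, 0, 0]],
    [0, [-0.003, 0, 0], [0, 0, 0]],
    [0, [-0.001, 0, 0], [0, 0, 0]],
  ],
)

```text
clock: 4.72
tcp_pos: [0.5833, 0.157, 0.0913]
orientation: [-1.103, 1.36, -1.363]
contact_force: [1.9, -5.7, 5.4]
grip_width: 0.0148
```

Request:
jog_arm(
  motion=[
    [0, [-0.002, 0, 0], [0, 0, 0]],
    [0, [-0.001, 0, 0], [0, 0, 0]],
    [0, [0, 0, 0], [0, 0, 0]],
  ],
)

```text
clock: 4.97
tcp_pos: [0.5832, 0.157, 0.0912]
orientation: [-1.106, 1.36, -1.367]
contact_force: [-0.2, -9.8, 8.6]
grip_width: 0.015
```

```bash
python3 - <<'E'
from h import *
o=r.get_obs(); print(o['tcp_pos'],o['grip_width'],o['contact_force'],o['clock'])
x=np.array([-.207,-.978]); print('jaw',80-0, (o['tcp_pos'][:2]-[0.5538,0.02])@x)
f=grab('wrist'); save(f['image'],'wrist4')
E
```

```text
[0.58324755 0.15702526 0.0912134 ] 0.014971098739988548 [-0.19450004 -9.75255818  8.63402703] 4.9667
jaw 80 -0.14010635002772706
```

View pics/wrist4.png

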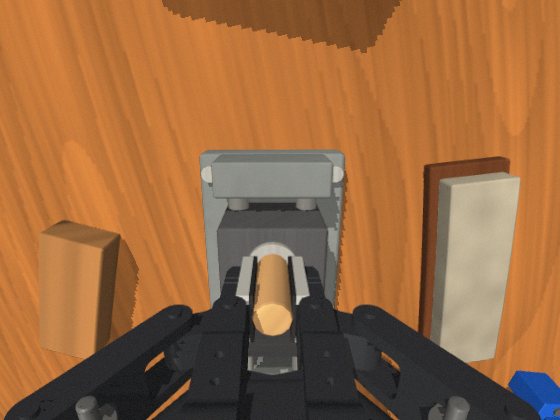

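The post stopped at −140.1 mm with the reaction rising to about 10 N, so the jaw is at its stop. I'll ease off, release and rise.

Request:
jog_arm(
  motion=[
    [0, [0.002, 0, 0], [0, 0, 0]],
    [1, [0, 0, 0], [0, 0, 0]],
    [1, [0, 0, 0], [0, 0, 0]],
    [1, [0, 0, 0], [0, 0, 0]],
    [1, [0, 0, 0], [0, 0, 0]],
    [1, [0, 0, 0], [0, 0, 0]],
    [1, [0, -0.02, 0], [0, 0, 0]],
    [1, [0, -0.035, 0], [0, 0, 0]],
    [1, [0, -0.035, 0], [0, 0, 0]],
    [1, [0, -0.02, 0], [0, 0, 0]],
  ],
)

```text
clock: 5.85
tcp_pos: [0.5832, 0.1598, 0.2042]
orientation: [-1.1, 1.359, -1.36]
contact_force: [1.1, 0.2, -0.3]
grip_width: 0.0855
```

Request:
jog_arm(
  motion=[
    [1, [0.02, 0, 0], [0, 0, 0]],
    [1, [0.02, 0, 0], [0, 0, 0]],
    [1, [0.02, 0, 0], [0, 0, 0]],
    [1, [0.02, 0, 0], [0, 0, 0]],
    [1, [0.02, 0, 0], [0, 0, 0]],
    [1, [0.02, 0, 0], [0, 0, 0]],
    [1, [0.015, 0, 0], [0, 0, 0]],
    [1, [0, 0, 0], [0, 0, 0]],
    [1, [0, 0, 0], [0, 0, 0]],
  ],
)

```text
clock: 6.6
tcp_pos: [0.5542, 0.0263, 0.2006]
orientation: [-1.103, 1.362, -1.362]
contact_force: [1.0, 0.6, -0.6]
grip_width: 0.0858
```

```bash
python3 - <<'E'
from h import *
o=r.get_obs(); print(o['tcp_pos'],o['grip_width'],o['contact_force'],o['clock'])
s,M=toolshift([0.5538,0.02,0.077]); print(s.round(4)); print(M.round(4))
f=grab('wrist'); save(f['image'],'wrist5'); I=f['image']
hsv=cv2.cvtColor(I,cv2.COLOR_RGB2HSV)
m=((hsv[...,1]>90)&(hsv[...,2]>120)&(hsv[...,0]<25))
n,l,st,c=cv2.connectedComponentsWithStats(m.astype(np.uint8))
d=np.array([-.207,-.978]); y=np.array([.978,-.207])
for i in range(1,n):
    if 60<st[i,4]<1500: 
        p=plane(f,*c[i],0.112)[0]; print(st[i],c[i].round(1),p.round(4),((p[:2]-[.5538,.02])@d).round(4))
v,u=np.mgrid[0:420,100:460]; P=pts(f,u.ravel(),v.ravel()); w=np.c_[(P[:,:2]-[.5538,.02])@d,(P[:,:2]-[.5538,.02])@y,P[:,2]]
for nm,lo,hi,x0,x1 in[('pads',.083,.092,-.013,.013),('knife',.094,.103,-.04,.04),('post',.106,.118,-.17,-.07),('jaw',.062,.071,-.18,-.05)]:
    t=w[(w[:,2]>lo)&(w[:,2]<hi)&(w[:,0]>x0)&(w[:,0]<x1)&(abs(w[:,1])<.035)]
    if len(t): print(nm,len(t),t.min(0).round(4),t.max(0).round(4),t.mean(0).round(4))
E
```

```text
[0.55422749 0.02625091 0.2006494 ] 0.08575108467410489 [ 0.97687369  0.62366902 -0.64220327] 6.6
[0.0062 0.1236 0.0009]
[[-2.082e-01 -2.000e-04  9.781e-01]
 [-9.781e-01  0.000e+00 -2.082e-01]
 [ 0.000e+00 -1.000e+00 -2.000e-04]]
[261   0  27  37 661] [272.9  14.1] [0.5816 0.154  0.112 ] -0.1368
[153 258  20  17 127] [160.2 265.1] [0.4647 0.0088 0.112 ] 0.0294
[142 269  11  11  72] [147.3 274. ] [0.4524 0.0035 0.112 ] 0.0371
[  79  388   47   32 1023] [101.7 406.4] [ 0.3586 -0.123   0.112 ] 0.1803
[ 420  388   47   32 1025] [442.6 406.4] [ 0.6717 -0.1892  0.112 ] 0.1801
pads 1572 [-0.0128 -0.0282  0.083 ] [0.013  0.0287 0.092 ] [-0.0006  0.0003  0.0892]
knife 263 [-0.0269 -0.0005  0.0943] [0.0278 0.0018 0.1011] [-0.0022  0.0006  0.0987]
post 552 [-0.1448 -0.0078  0.1061] [-0.1317  0.0078  0.1146] [-0.1384  0.      0.1121]
jaw 6889 [-0.1579 -0.0282  0.0642] [-0.0795  0.0285  0.071 ] [-0.1187  0.      0.0678]
```

View pics/wrist5.png

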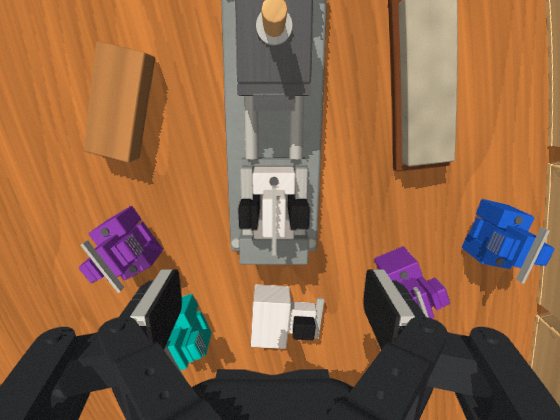

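The jaw is open, with the post now at about −0.140. The pads lie centred at (249,213) and (299,213), between the open fingers. I'll descend onto the cassette.

Request:
jog_arm(
  motion=[
    [1, [0.006, 0.03, 0.001], [0, 0, 0]],
    [1, [0, 0.03, 0], [0, 0, 0]],
    [1, [0, 0.03, 0], [0, 0, 0]],
    [1, [0, 0.02, 0], [0, 0, 0]],
    [1, [0, 0.014, 0], [0, 0, 0]],
    [1, [0, 0, 0], [0, 0, 0]],
    [1, [0, 0, 0], [0, 0, 0]],
    [1, [0, 0, 0], [0, 0, 0]],
  ],
)

```text
clock: 7.32
tcp_pos: [0.555, 0.0218, 0.0777]
orientation: [-1.102, 1.359, -1.36]
contact_force: [0.6, -0.6, 0.5]
grip_width: 0.0854
```

```bash
python3 - <<'E'
from h import *
o=r.get_obs(); print(o['tcp_pos'],o['grip_width'],o['contact_force'],o['clock'])
s,M=toolshift([0.5538,0.02,0.077]); print(s.round(4)); print(M.round(4))
f=grab('wrist'); save(f['image'],'wrist6')
E
```

```text
[0.55496724 0.0218243  0.07768389] 0.0854283170122346 [ 0.56558147 -0.59920708  0.45882855] 7.3167
[ 0.002   0.0007 -0.0008]
[[-2.055e-01  1.500e-03  9.787e-01]
 [-9.787e-01  7.000e-04 -2.055e-01]
 [-1.000e-03 -1.000e+00  1.400e-03]]
```

View pics/wrist6.png

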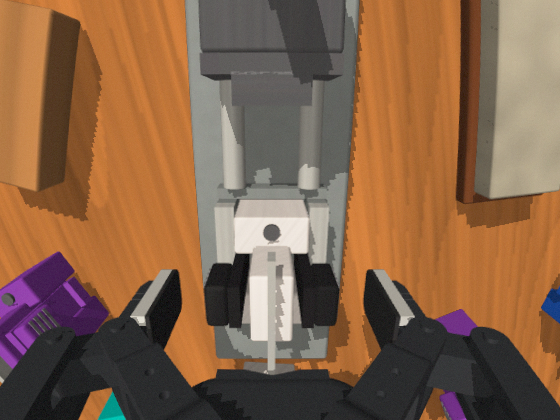

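The pads at (228,290) and (315,290) are midway between the fingers. I'll correct 2 mm in x and close.

Request:
jog_arm(
  motion=[
    [1, [0.002, 0.001, -0.001], [0, 0, 0]],
    [1, [0, 0, 0], [0, 0, 0]],
    [0, [0, 0, 0], [0, 0, 0]],
    [0, [0, 0, 0], [0, 0, 0]],
    [0, [0, 0, 0], [0, 0, 0]],
    [0, [0, 0, 0], [0, 0, 0]],
    [0, [0, 0, 0], [0, 0, 0]],
    [0, [0, 0, 0], [0, 0, 0]],
    [0, [0, 0, 0], [0, 0, 0]],
    [0, [0, 0, 0], [0, 0, 0]],
  ],
  force=50,
)

```text
clock: 8.2
tcp_pos: [0.5539, 0.0188, 0.0776]
orientation: [-1.101, 1.359, -1.363]
contact_force: [-2.4, -2.1, 14.5]
grip_width: 0.0352
```

```bash
python3 - <<'E'
from h import *
o=r.get_obs(); print(o['tcp_pos'],o['grip_width'],o['contact_force'],o['clock'])
f=grab('wrist'); save(f['image'],'wrist7')
E
```

```text
[0.55391329 0.01878405 0.07756297] 0.03519439402555822 [-2.38723889 -2.06436436 14.51244497] 8.2
```

View pics/wrist7.png

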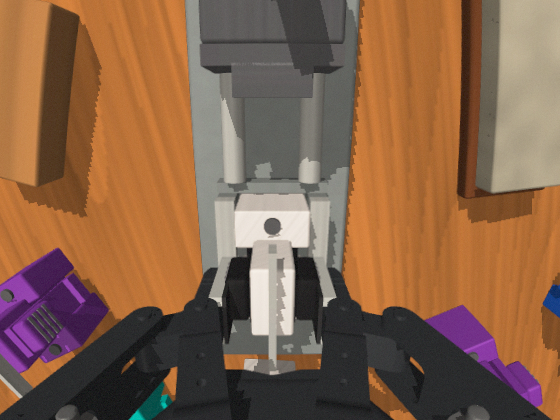

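The width reads 35 mm where 40 mm was expected with both catches fully pressed, and there is a 14.5 N upward reaction. I'll let it settle and inspect before lifting.

Request:
jog_arm(
  motion=[
    [0, [0, 0, 0], [0, 0, 0]],
    [0, [0, 0, 0], [0, 0, 0]],
    [0, [0, 0, 0], [0, 0, 0]],
  ],
)

```text
clock: 8.5
tcp_pos: [0.5539, 0.0188, 0.0775]
orientation: [-1.102, 1.359, -1.363]
contact_force: [-2.7, -0.5, 15.0]
grip_width: 0.035
```

```bash
python3 - <<'E'
from h import *
o=r.get_obs(); print(o['tcp_pos'],o['grip_width'],o['contact_force'],o['clock'])
f=grab('wrist'); I=f['image']; save(cv2.resize(I[180:400,160:390],None,fx=2.7,fy=2.7,interpolation=cv2.INTER_CUBIC),'wrist8')
f=grab('scene'); save(cv2.resize(f['image'][150:260,220:380],None,fx=5,fy=5,interpolation=cv2.INTER_CUBIC),'scene8')
E
```

```text
[0.55389725 0.01878701 0.07754741] 0.034990122869725936 [-2.72126008 -0.47428153 14.95879699] 8.5
```

View pics/wrist8.png

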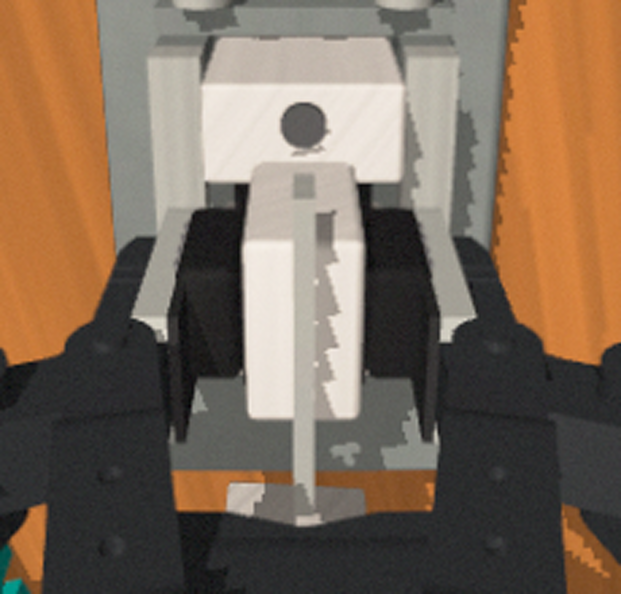

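View pics/scene8.png

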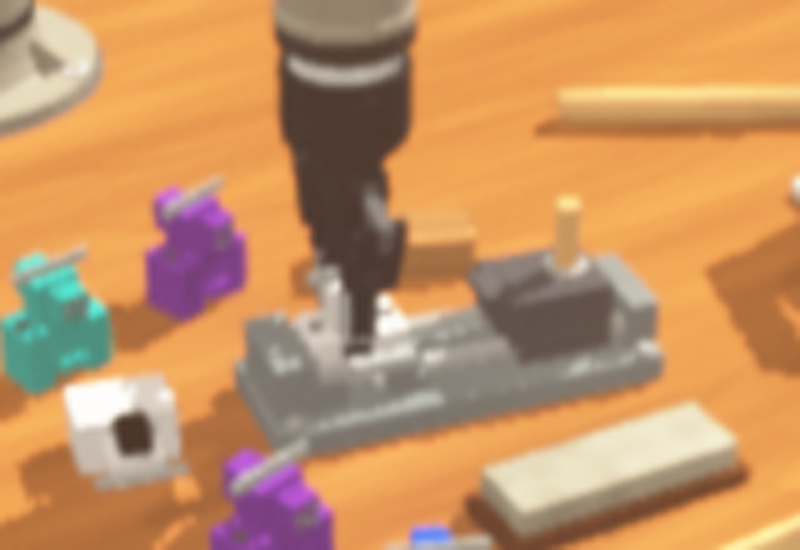

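Both catches stand about 11 mm proud of the 18 mm neck on each side. That gives about 40 mm overall, so both are pressed, with the fingers leaning slightly. The cassette is at crop (305,270) and the jaw is clear of it. I'll lift gently and watch the force.

Request:
jog_arm(
  motion=[
    [0, [0, -0.002, 0], [0, 0, 0]],
    [0, [0, -0.003, 0], [0, 0, 0]],
    [0, [0, -0.003, 0], [0, 0, 0]],
    [0, [0, 0, 0], [0, 0, 0]],
  ],
)

```text
clock: 8.93
tcp_pos: [0.5527, 0.0187, 0.0839]
orientation: [-1.103, 1.361, -1.361]
contact_force: [1.2, -1.6, -3.2]
grip_width: 0.0345
```

```bash
python3 - <<'E'
from h import *
o=r.get_obs(); print(o['tcp_pos'],o['grip_width'],o['contact_force'],o['moment'],o['clock'])
f=grab('wrist'); I=f['image']; save(cv2.resize(I[180:400,160:390],None,fx=2.7,fy=2.7,interpolation=cv2.INTER_CUBIC),'wrist9')
E
```

```text
[0.55268724 0.01873092 0.0838549 ] 0.03450674844303196 [ 1.1764367  -1.55173558 -3.21260267] [-0.11618296 -0.39068973 -0.02507546] 8.9333
```

View pics/wrist9.png

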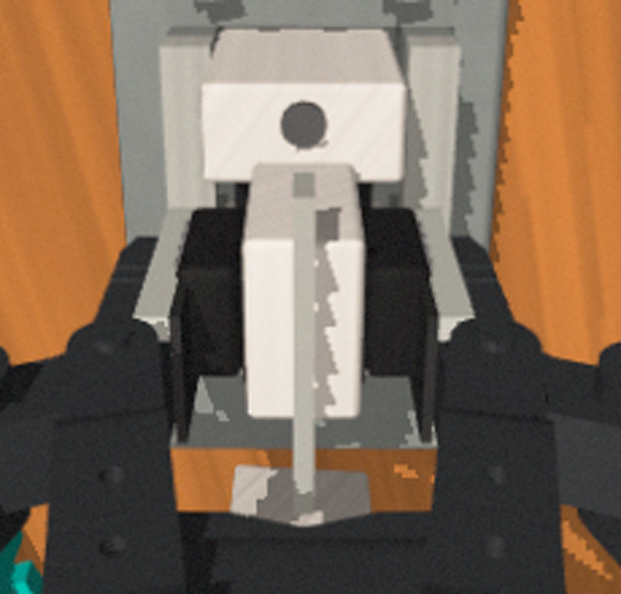

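The cassette rises with the gripper: it keeps its place in the picture while the socket recedes, and the load is about 3 N. I'll continue to 120 mm.

Request:
jog_arm(
  motion=[
    [0, [0, -0.005, 0], [0, 0, 0]],
    [0, [0, -0.007, 0], [0, 0, 0]],
    [0, [0, -0.01, 0], [0, 0, 0]],
    [0, [0, -0.013, 0], [0, 0, 0]],
    [0, [0, -0.016, 0], [0, 0, 0]],
    [0, [0, -0.016, 0], [0, 0, 0]],
    [0, [0, -0.016, 0], [0, 0, 0]],
    [0, [0, -0.014, 0], [0, 0, 0]],
    [0, [0, -0.01, 0], [0, 0, 0]],
    [0, [0, -0.004, 0], [0, 0, 0]],
  ],
)

```text
clock: 9.82
tcp_pos: [0.5529, 0.0192, 0.197]
orientation: [-1.102, 1.359, -1.362]
contact_force: [0.2, 0.5, -3.7]
grip_width: 0.0346
```

Request:
jog_arm(
  motion=[
    [0, [0, 0, 0], [0, 0, 0]],
    [0, [0, 0, 0], [0, 0, 0]],
    [0, [0, 0, 0], [0, 0, 0]],
    [0, [0, 0, 0], [0, 0, 0]],
  ],
)

```text
clock: 10.15
tcp_pos: [0.552, 0.0188, 0.1938]
orientation: [-1.105, 1.362, -1.36]
contact_force: [-0.2, 0.5, -4.1]
grip_width: 0.0345
```

```bash
python3 - <<'E'
from h import *
o=r.get_obs(); print(o['tcp_pos'],o['grip_width'],o['contact_force'],o['clock'],abs(o['qvel']).max())
print(R.from_rotvec(o['orientation']).as_matrix().round(4))
f=grab('wrist'); save(f['image'],'wrist10')
# side view measurement
f=grab('scene'); save(cv2.resize(f['image'][120:270,220:400],None,fx=4,fy=4,interpolation=cv2.INTER_CUBIC),'scene10')
E
```

```text
[0.55200886 0.01877112 0.19376081] 0.03445634033343609 [-0.23429896  0.52801447 -4.12472324] 10.15 0.0020926983880057213
[[-2.066e-01 -2.000e-03  9.784e-01]
 [-9.784e-01 -0.000e+00 -2.066e-01]
 [ 5.000e-04 -1.000e+00 -1.900e-03]]
```

View pics/wrist10.png

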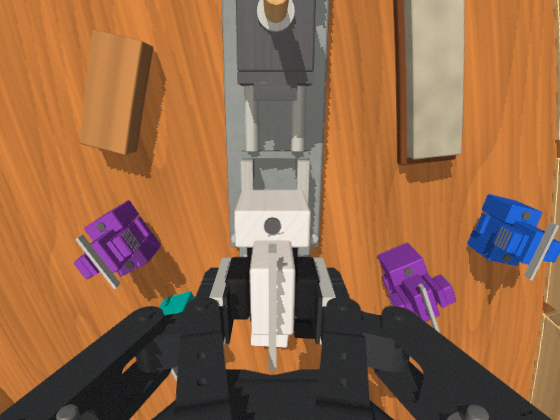

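View pics/scene10.png

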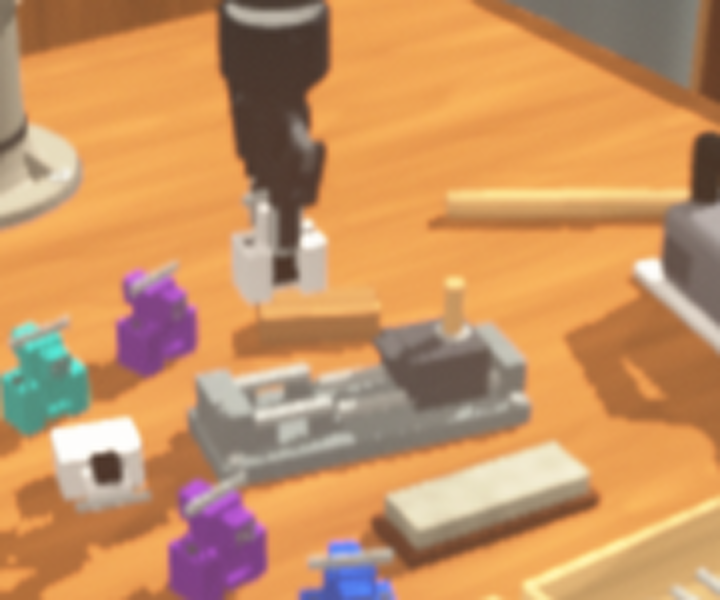

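The cassette hangs upright and clear of the empty socket, at (272,270) in the wrist view. The knife end and hole keep the pixels they had when seated, so there was no slip or tilt. The lift is 116 mm, so I'll add 4 mm and let it settle.

Request:
jog_arm(
  motion=[
    [0, [0, -0.002, 0], [0, 0, 0]],
    [0, [0, -0.002, 0], [0, 0, 0]],
    [0, [0, 0, 0], [0, 0, 0]],
    [0, [0, 0, 0], [0, 0, 0]],
    [0, [0, 0, 0], [0, 0, 0]],
    [0, [0, 0, 0], [0, 0, 0]],
    [0, [0, 0, 0], [0, 0, 0]],
    [0, [0, 0, 0], [0, 0, 0]],
  ],
)

```text
clock: 10.92
tcp_pos: [0.5527, 0.0188, 0.1987]
orientation: [-1.103, 1.361, -1.361]
contact_force: [-0.7, 0.2, -3.3]
grip_width: 0.0347
```

```bash
python3 - <<'E'
from h import *
o=r.get_obs(); print(o['tcp_pos'],o['grip_width'],o['contact_force'],o['clock'],abs(o['qvel']).max())
f=grab('wrist'); d=np.array([-.207,-.978]); y=np.array([.978,-.207])
v,u=np.mgrid[195:240,240:306]; P=pts(f,u.ravel(),v.ravel())
w=np.c_[(P[:,:2]-[.5538,.02])@d,(P[:,:2]-[.5538,.02])@y,P[:,2]]
t=w[(w[:,2]>.165)&(w[:,2]<.195)&(abs(w[:,1])<.02)]; print('shoulder (expect z 0.18)',len(t),np.percentile(t,[5,50,95],axis=0).round(4))
t=t[t[:,2]>np.median(t[:,2])-.003] if len(t) else t
A=np.c_[t[:,:2],np.ones(len(t))]; c=np.linalg.lstsq(A,t[:,2],rcond=None)[0]; print('slopes deg',np.degrees(c[:2]).round(2))
v,u=np.mgrid[0:420,200:350]; P=pts(f,u.ravel(),v.ravel()); w=np.c_[(P[:,:2]-[.5538,.02])@d,(P[:,:2]-[.5538,.02])@y,P[:,2]]
t=w[(w[:,2]>.106)&(w[:,2]<.118)&(w[:,0]<-.1)&(abs(w[:,1])<.012)]
if len(t): print('post xmax',t.max(0).round(4))
f=grab('top'); save(cv2.resize(f['image'][130:290,215:345],None,fx=3.7,fy=3.7,interpolation=cv2.INTER_CUBIC),'top11')
p=pts(f,[324,260,250],[222,174,254]); print(p.round(4))
E
```

```text
[0.55269323 0.01884012 0.19872147] 0.03474078867760407 [-0.73182457  0.1714306  -3.34420741] 10.9167 0.002452563647219681
shoulder (expect z 0.18) 2552 [[-0.0297 -0.015   0.1683]
 [-0.0252 -0.0007  0.1813]
 [-0.0162  0.0132  0.1835]]
slopes deg [ 2.7  -0.07]
post xmax [-0.1318  0.007   0.1152]
[[ 0.5356 -0.1229  0.0334]
 [ 0.7063  0.092   0.034 ]
 [ 0.4328  0.1291  0.0287]]
```

View pics/top11.png

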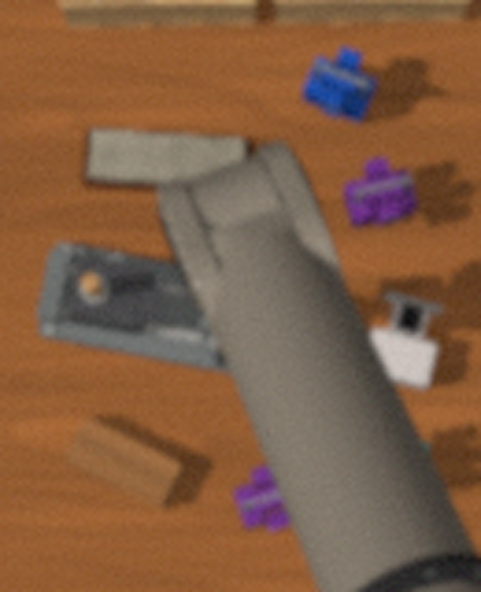

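The shoulder is at 181 mm, so the lift is about 121 mm. The post's near edge is at −132 mm, so the jaw is fully open, and the spare, stone and offcut are in place. I'll hand in.

```bash
python3 - <<'E'
from h import *
print(r.hand_in())
o=r.get_obs(); print(o['tcp_pos'],o['grip_width'],o['contact_force'],o['clock'])
E
```

```text
the job is handed in; nothing more can be done
None
the job is handed in; nothing more can be done
```

The job is handed in. I pulled the jaw by its post to its stop, then pinched both catches and lifted the cassette straight up. It is held by the pinched catches about 120 mm above its seat, at about 11 s on the clock.

**Last checks:**
- **Jaw:** the post is about 140 mm behind the seat. The reaction rose to about 10 N there, so it is at its stop.
- **Lift:** 121 mm by both the tool position and the depth reading on the cassette's shoulder. The load is about 3–4 N, the joints are still, and the socket below is clear and empty.
- **Bench:** the spare, stone and offcut read the same places as before, within about 2 mm in plan. I did not re-measure the planer, hammer, glue and jar, but the arm stayed above or away from them.

**Disagreements:**
- **Grip width:** it read about 35 mm where 40 mm was expected for fully pressed catches. I put this down to the fingers leaning slightly, because the enlarged picture showed both catches in to about 40 mm overall.
- **Tilt:** a rough plane fit on the shoulder gave 2.7° along x. I took it as edge noise, because in the last picture I viewed, at 116 mm, the cassette was at the same wrist-camera pixels as when seated.

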